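# Issue one bearing from the feeder

## Robot

A 6-joint arm with a two-finger parallel gripper is mounted at the origin on the work surface. World frame = base frame: x ahead of the robot, y to its left, z up, the work surface at z = 0. Lengths are in m, angles in rad, forces in N, time in s.
With the tool pointing down it reaches from about 0.25 to 0.775 m from the base axis. Payload 4 kg.
Tool frame: the origin (TCP) lies at the very end of the fingers, on their centre line; the grasp point (between the pads) lies 19 mm behind it (robot.hold_point_z is the distance from the TCP to the grasp point, in m); z points along the fingers, y is the line along which they close (so a half turn about z gives the same grasp; the last joint's range is limited). The gripper opens to 94 mm and grips with 3 to 60 N. Pads are 16 mm wide; open, the fingers measure 119 mm over their backs; the gripper's body (75 mm by 177 mm) begins 78 mm behind the grasp point.
Start: joints at [1.134, 0.087, 1.371, -0, 1.684, -0.103], TCP at [0.18, 0.52, 0.206] pointing down, gripper open.
Joint ranges: [-3.1, 3.1], [-0.76, 2.03], [0.27, 2.55], [-1.08, 4.22], [0.17, 2.65], [-2.57, 2.57]. Speed limits (rad/s): [2.79, 2.79, 3.14, 3.14, 3.14, 3.14].

## Interface

Orientations are given as [roll, pitch, yaw] about the fixed x, y, z axes, in that order (R = Rz(yaw) Ry(pitch) Rx(roll)).
In Python, from bench import robot gives the robot as it stands.
- The arm moves only by the tool carry_out, never from a script. Its argument "steps" is a list of rows, each a list of 3 entries, a list of its own where there are three numbers: the shift along the tool's x, y, z in m, then the turn about the tool's z in units of 10 degrees (1.0 is 10 degrees), then the closure, from -1 (fully open) to 1 (shut). In form: [[[tx, ty, tz], roll, jaw], ...]. A call has 1 to 10 rows; each row is the pose to reach, as a shift and turn from the pose commanded when the call began, along the tool's axes at that moment; what a row does not reach only later rows make up. A row lasts 1/8 s, in which the tool goes at most 62.5 mm and 10.7 degrees, less where a joint would pass 70% of its speed; a pose out of reach is approached as far as the arm can. A call with a gripper value outside its range is refused whole. The fingers move at their own pace and stop on an object; the grip force is fixed at half the most. Time passes only in rows, so rows that repeat a pose let the fingers close. It gives the time, the measured TCP pose, the force, the opening and the grip force at its end, in the units of the state.
- robot.get_obs(): the state, without advancing time (a new reading comes with each control period).
- robot.snapshot(name): name is "side" or "top" or "wrist"; returns a dict with "image" (420x560x3 uint8, red, green, blue), "z_map" (420x560 float32, m along the optical axis (not along the pixel's ray), 0 where there is no reading), "mtx" (3x3 intrinsics, pixels), "R" (3x3) and "t" (3): a world point X has camera coordinates R X + t. Camera axes: x right, y down, z forward; pixel columns grow to the right and rows downward; lengths in m; the calibration is good to about 2 mm. A picture is of the moment at which its call begins.
- robot.close_job(): hands the job in; it is judged then, once.
The state is a dict: "time": time; "joint_positions": joint angles; "qvel": joint speeds; "joint_torque": joint torques, N m; "tool_pos": TCP position; "ee_rot": TCP orientation; "wrist_force": force on the tool from outside, world axes, zero at the start; "wrist_torque": the same for the moment, N m; "width": finger opening in m; "finger_force": force on a finger pad.
Only numpy, scipy, OpenCV 4.12 (cv2) and the standard library are available. Lean on these libraries where they do the work, as an engineer would, in place of code of your own. Each camera call takes 0.05 s, during which the arm holds its last target. There are 200 camera calls.

## Task

Issue one bearing at the stores counter: press the feeder's plunger all the way down once and let it come back up, so that a single bearing slides out of the gate. Then push that bearing aside along the worktop with the fingertips, never lifting it, until it lies wholly inside the taped square, leaving the other bearings in the feeder and the oil can, carton and wrench where they are.

Things in the scene. Friction and masses are not known exactly. Their poses are not given: they have to be found in the camera images.
- feeder: Bearing feeder, fixed. Origin on the worktop on the axis of its open aluminium magazine (square tube 43 x 43 mm, 40 mm high, stack of three bearings). Bearings come out along its own -x (towards the robot). From x = +22 to +106 mm a grey housing, 44 mm wide in y, 70 mm high, with 4 mm thick feet 80 mm wide over all; the plunger rises from it at x = +62 mm, y = 0.
- gate (a point): Gate, 13 mm high, at the foot of the magazine's outer front (-x) face, on the worktop, 21 mm from the magazine axis; x, y, z along the feeder's. A press drives a flat steel blade out by 35 mm past it and leaves one bearing flat on the worktop, its centre about 70 mm from the magazine axis. The blade draws back as the plunger rises and the next bearing drops down.
- plunger_top (a point): Centre of the flat top of the plunger's black round cap, 36 mm across; 115 mm above the worktop when up, 85 mm when fully down. Pressed straight down.
- plunger (a joint): Plunger travel in m: 0 up (rest), 0.030 fully down at its stop. Spring return: about 4.5 N at the top and 9.5 N at the bottom, plus up to about 6 N to drive a bearing out. The pusher blade moves out 2.4 mm for each mm of plunger.
- bearing1: The bearing to be issued: sealed steel ball bearing, a disc 35 mm across and 11 mm thick, about 45 g, at first the lowest in the magazine, standing on the worktop. Origin at the centre of its underside, z up. Slides freely when pushed on its rim.
- bearing2: The next bearing in the stack, alike, at first with its underside 11 mm above the worktop; stays in the magazine. 
- bearing3: Top bearing of the stack, alike; stays in the magazine.
- issue_square: Square outlined on the worktop with black tape 8 mm wide; flat (no height to climb). Origin at its centre, x and y along its sides; 96 mm between the inner tape edges. It lies to the left or the right of the feeder's gate.
- oil_can: Round can 52 mm across, 100 mm high, standing on the other side of the gate from the square. Origin at the centre of its underside. Leave alone.
- carton: Cardboard carton 70 x 55 x 50 mm high with an orange band. Origin at the centre of its underside. Leave alone.
- wrench: Steel wrench 150 mm long lying along its own x. Leave alone.
Things that resemble listed ones, but are neither listed nor needed, are in the scene too. What is shaped like the bearing3 but orange, red or yellow is not meant.

How it is judged:
By the outcome, as a careful person would: the job done as asked, in the order asked, and still so for the second after the job is handed in, with the robot touching nothing.
It also fails if it takes over 48 s, if anything falls off the work surface, if the arm or the gripper's body presses on something with over 40 N, if the wrist force passes 120 N, or if a joint passes its speed limit or range.

## Working session

There is one attempt and no reset: what is moved stays moved. The work goes in short steps, Python scripts to look and compute and a tool call to move; the robot and the scene stay as the last step left them, time stands still between calls to the robot, and variables do not carry over. Pictures are saved under pics/ and viewed, at most 10 in all, crops included, and the job is handed in when it is done.

Besides the shell and the picture viewer there is one more tool, called after "Emit:" as name([rows], argument=value, ...), one row to a line, values as JSON. carry_out: Moves the arm, as the interface text tells. Its arguments: {"type":"object","properties":{"steps":{"type":"array","items":{"type":"array"}}},"required":["steps"]}

```bash
mkdir -p pics
cat > h.py <<'E'
import numpy as np, cv2
from bench import robot
def snap(n,f):
    s=robot.snapshot(n); cv2.imwrite('pics/'+f,s['image'][:,:,::-1]); np.savez('pics/'+f+'.npz',**s); return s
def load(f): return dict(np.load('pics/'+f+'.npz'))
def px(s,u,v,z=None):
    "world point of pixel; z: intersect with plane at height z, else depth"
    r=np.linalg.inv(s['mtx'])@[u,v,1]
    if z is None: d=s['z_map'][v,u]; return s['R'].T@(r*d-s['t'])
    c=-s['R'].T@s['t']; w=s['R'].T@r
    return c+w*(z-c[2])/w[2]
E
python3 - <<'E'
from h import *
a=snap('top','top1.png'); snap('side','side1.png')
o=robot.get_obs(); print(o['time'],o['tool_pos'],o['ee_rot'],o['width'])
print(a['R'],a['t'])
E
```

```text
0.1 [0.17995497 0.51920533 0.20441942] [-3.13959026e+00 -2.72858906e-04  2.80781283e+00] 0.0938450566523262
[[-1.16765968e-01 -9.93159454e-01 -8.86695013e-05]
 [-9.66988349e-01  1.13709385e-01 -2.28043218e-01]
 [ 2.26493361e-01 -2.65419447e-02 -9.73651007e-01]] [0.08630436 0.61999198 0.69640563]
```

View pics/top1.png

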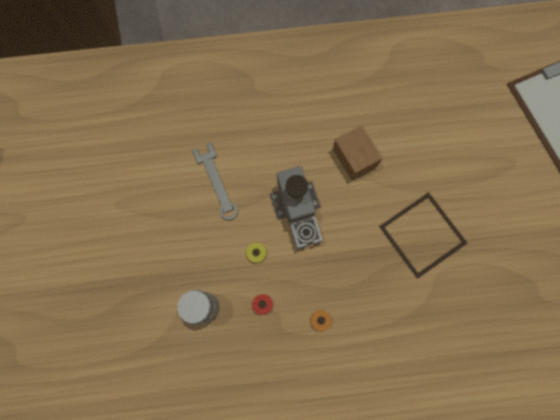

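View pics/side1.png

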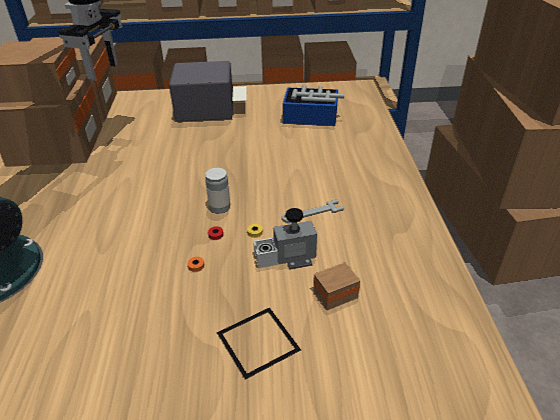

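The top view shows the feeder magazine at (306,233), the plunger cap at (297,186) and the square at (423,235). The carton is at (357,152), the can at (197,308) and the wrench at (215,185). The yellow (256,253), red (262,304) and orange (321,321) rings could be taken for a bearing but are decoys. The steel bearings are the ones in the magazine at (306,233).

Run:
```python
from h import *
s=load('top1.png'); np.set_printoptions(precision=4,suppress=True)
# cap: dark pixels at z~0.115
H,W=s['z_map'].shape
u,v=np.meshgrid(np.arange(W),np.arange(H)); K=s['mtx']
P=np.stack([(u-K[0,2])/K[0,0],(v-K[1,2])/K[1,1],np.ones_like(u)],-1)*s['z_map'][...,None]
P=(P-s['t'])@s['R']
roi=(u>265)&(u<335)&(v>160)&(v<255)
for lo,hi in((.105,.13),(.062,.08),(.034,.048)):
    m=roi&(P[...,2]>lo)&(P[...,2]<hi); q=P[m]
    r=cv2.minAreaRect((q[:,:2]*1000).astype(np.float32)); print(lo,m.sum(),np.median(q[:,2]),q.mean(0),r)
g=s['image'].max(2); roi=(u>375)&(u<472)&(v>188)&(v<282)&(g<70)
q=np.array([px(s,a,b,0)[:2] for a,b in zip(u[roi],v[roi])])*1000
print('sq',cv2.minAreaRect(q.astype(np.float32)))
for n,a,b,z in(('mag',306,233,.033),('cap',297,186,.115),('yel',256,253,.011),('red',262,304,.011),('or',321,321,.011),('can',195,307,.1),('carton',357,148,.05)): print(n,px(s,a,b,z))
i=s['image'][155:265,250:350,::-1]; cv2.imwrite('pics/crop1.png',cv2.resize(i,None,fx=5,fy=5,interpolation=2))
```

```text
0.105 413 0.11421985807063981 [ 0.6469 -0.0051  0.114 ] ((647.4474487304688, -4.560930252075195), (34.21052169799805, 34.56917190551758), 85.69745635986328)
0.062 916 0.06906524297628465 [ 0.6431 -0.0041  0.069 ] ((649.3244018554688, -5.132236480712891), (84.34185791015625, 43.920127868652344), 9.552359580993652)
0.034 280 0.03901128635055129 [ 0.5945 -0.0128  0.0388] ((626.4281005859375, -7.925193786621094), (123.88557434082031, 43.051612854003906), 11.147706985473633)
sq ((564.5, -221.0587921142578), (108.07455444335938, 108.49298095703125), 27.213680267333984)
mag [ 0.5852 -0.0155  0.033 ]
cap [ 0.6461 -0.0058  0.115 ]
yel [0.5644 0.0729 0.011 ]
red [0.4778 0.0717 0.011 ]
or [ 0.4388 -0.0229  0.011 ]
can [0.4822 0.1672 0.1   ]
carton [ 0.7194 -0.1205  0.05  ]
```

View pics/crop1.png

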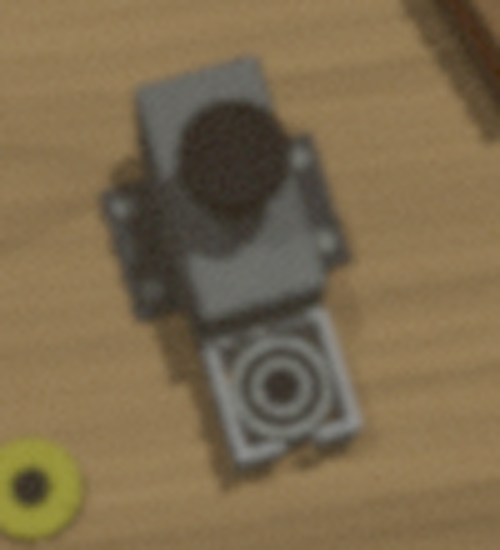

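The crop confirms the feeder: the steel bearing sits in the magazine at about (306,232), with the black cap at (297,186). Feeder yaw is about 9.8°, the cap is at (0.647,-0.005), the bearing should exit near (0.517,-0.028), and the square is at (0.5645,-0.221). I'm moving above the cap with the fingers shut.

Emit:
carry_out([
  [[-0.61, -0.34, 0.02], 5.7, 1],
  [[-0.61, -0.34, 0.02], 5.7, 1],
  [[-0.61, -0.34, 0.02], 5.7, 1],
  [[-0.61, -0.34, 0.02], 5.7, 1],
  [[-0.61, -0.34, 0.02], 5.7, 1],
  [[-0.61, -0.34, 0.02], 5.7, 1],
  [[-0.61, -0.34, 0.02], 5.7, 1],
  [[-0.61, -0.34, 0.02], 5.7, 1],
  [[-0.61, -0.34, 0.02], 5.7, 1],
  [[-0.61, -0.34, 0.02], 5.7, 1],
])

```text
time: 1.35
tool_pos: [0.597, 0.0518, 0.1869]
ee_rot: [-3.141, -0.001, 1.813]
wrist_force: [0.1, 0.4, 0.6]
width: 0.0008
finger_force: 0.0
```

```bash
cat >> h.py <<'E'
from scipy.spatial.transform import Rotation as Ro
def to(*p):
    o=robot.get_obs(); R=Ro.from_euler('xyz',o['ee_rot']).as_matrix()
    print('t',o['time'],'pos',o['tool_pos'].round(4),'yaw',np.degrees(o['ee_rot'][2]).round(2),'F',np.round(o['wrist_force'],1),'w',o['width'])
    for q in p: print(q,'shift',(R.T@(np.array(q)-o['tool_pos'])).round(4))
E
python3 -c "
from h import *
to((.647,-.005,.15))"
```

```text
t 1.35 pos [0.597  0.0518 0.1869] yaw 103.86 F [0.1 0.4 0.6] w 0.0008435341075685388
(0.647, -0.005, 0.15) shift [-0.0671  0.0349  0.0369]
```

Emit:
carry_out([
  [[-0.067, 0.035, 0.03], 0, 1],
  [[-0.067, 0.035, 0.04], 0, 1],
  [[-0.067, 0.035, 0.04], 0, 1],
  [[-0.067, 0.035, 0.04], 0, 1],
])

```text
time: 1.85
tool_pos: [0.6457, -0.0016, 0.1483]
ee_rot: [3.141, -0.001, 1.815]
wrist_force: [-0.5, -0.9, 0.6]
width: 0.0007
finger_force: 0.0
```

```bash
python3 -c "
from h import *
to((.647,-.005,.116),(.647,-.005,.085)); snap('wrist','w1.png')
s=snap('top','top2.png');print(px(s,297,186))"
```

```text
t 1.85 pos [ 0.6457 -0.0016  0.1483] yaw 103.96 F [-0.5 -0.9  0.6] w 0.0007404692577733195
(0.647, -0.005, 0.116) shift [-0.0036  0.0005  0.0323]
(0.647, -0.005, 0.085) shift [-0.0037  0.0005  0.0633]
[0.5983209  0.00391189 0.28838383]
```

View pics/w1.png

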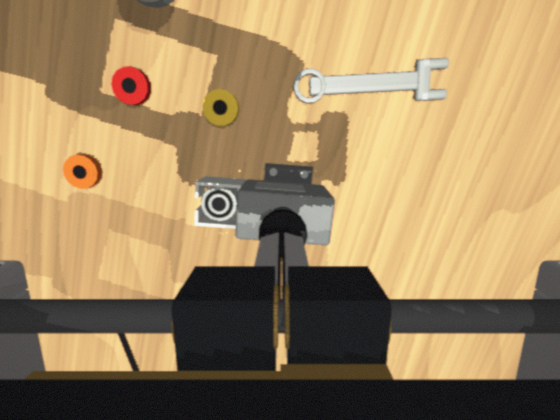

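The wrist view shows the closed fingertips (282,230) over the black cap, with the magazine at (218,205). I'm pressing gradually.

Emit:
carry_out([
  [[-0.003, 0, 0.015], 0, 1],
  [[-0.003, 0, 0.03], 0, 1],
  [[-0.003, 0, 0.035], 0, 1],
  [[-0.003, 0, 0.039], 0, 1],
  [[-0.003, 0, 0.043], 0, 1],
  [[-0.003, 0, 0.047], 0, 1],
  [[-0.003, 0, 0.051], 0, 1],
  [[-0.003, 0, 0.055], 0, 1],
  [[-0.003, 0, 0.059], 0, 1],
  [[-0.003, 0, 0.062], 0, 1],
])

```text
time: 3.2
tool_pos: [0.6463, -0.0057, 0.0878]
ee_rot: [3.142, -0.001, 1.813]
wrist_force: [-5.1, 0.5, 11.6]
width: 0.0003
finger_force: 5.3
```

Emit:
carry_out([
  [[0, 0, 0.003], 0, 1],
  [[0, 0, 0.005], 0, 1],
  [[0, 0, 0.005], 0, 1],
])

```text
time: 3.58
tool_pos: [0.6464, -0.0056, 0.0852]
ee_rot: [3.141, -0.0, 1.813]
wrist_force: [-6.8, 1.3, 16.8]
width: 0.0003
finger_force: 8.3
```

Emit:
carry_out([
  [[0, 0, 0.002], 0, 1],
  [[0, 0, 0.004], 0, 1],
  [[0, 0, 0.004], 0, 1],
])

```text
time: 3.95
tool_pos: [0.6466, -0.0057, 0.085]
ee_rot: [3.139, 0.001, 1.813]
wrist_force: [-12.5, 1.5, 27.6]
width: 0.0004
finger_force: 14.0
```

The plunger is at its stop: force rises without travel. I'm letting it up gradually.

Emit:
carry_out([
  [[0, 0, -0.009], 0, 1],
  [[0, 0, -0.015], 0, 1],
  [[0, 0, -0.021], 0, 1],
  [[0, 0, -0.027], 0, 1],
  [[0, 0, -0.033], 0, 1],
  [[0, 0, -0.039], 0, 1],
  [[0, 0, -0.06], 0, 1],
  [[0, 0, -0.1], 0, 1],
  [[0.06, 0, -0.1], 0, 1],
  [[0.12, 0, -0.1], 0, 1],
])

```text
time: 5.2
tool_pos: [0.6187, 0.1107, 0.1765]
ee_rot: [3.14, 0.0, 1.81]
wrist_force: [-0.1, 0.7, -0.5]
width: 0.0007
finger_force: 0.0
```

```bash
python3 -c "
from h import *
to((.509,.02,.12)); s=snap('top','top3.png'); snap('wrist','w3.png')"
```

```text
t 5.2 pos [0.6187 0.1107 0.1765] yaw 103.73 F [-0.1  0.7 -0.5] w 0.00072095607714433
(0.509, 0.02, 0.12) shift [-0.062  -0.1282  0.0563]
```

View pics/top3.png

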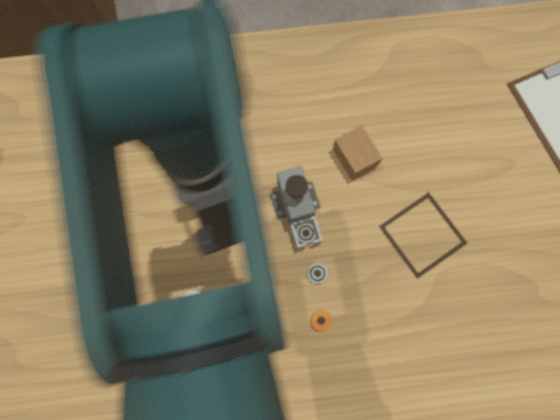

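The bearing is out at (317,273), and the plunger is back up at (297,186).

```bash
python3 -c "
from h import *
s=load('top3.png'); i=s['image'].astype(int)
b=px(s,317,273,.011);print(b)
u,v=np.meshgrid(np.arange(560),np.arange(420))
m=(abs(u-317)<17)&(abs(v-273)<17)&(i[...,0]-i[...,2]<18)&(i.max(2)>75)
print(m.sum(),u[m].mean(),v[m].mean()); b=px(s,u[m].mean(),v[m].mean(),.011);print(b)
t=np.array([.5645,-.221]);d=t-b[:2];L=np.hypot(*d);d/=L;print(L,d,np.degrees(np.arctan2(*-d[::-1])))
S=b[:2]-.05*d
to((*S,.13),(*S,.005))"
```

```text
[ 0.51828154 -0.02672771  0.011     ]
288 316.80555555555554 273.27430555555554
[ 0.51785988 -0.02633789  0.011     ]
0.20017151858596818 [ 0.23300078 -0.97247655] 103.47380458500021
t 5.3 pos [0.617  0.1157 0.1762] yaw 104.25 F [ 0.1 -1.1  0.8] w 0.000703901221678757
(np.float64(0.5062098421362172), np.float64(0.0222859350801536), 0.13) shift [-0.0634 -0.1304  0.046 ]
(np.float64(0.5062098421362172), np.float64(0.0222859350801536), 0.005) shift [-0.0637 -0.1304  0.171 ]
```

Emit:
carry_out([
  [[-0.03, -0.06, 0], 0, 0.57],
  [[-0.06, -0.12, 0], 0, 0.57],
  [[-0.064, -0.13, 0.03], 0, 0.57],
  [[-0.064, -0.13, 0.08], 0, 0.57],
  [[-0.064, -0.13, 0.12], 0, 0.57],
  [[-0.064, -0.13, 0.12], 0, 0.57],
  [[-0.064, -0.13, 0.12], 0, 0.57],
])

```text
time: 6.18
tool_pos: [0.5085, 0.0166, 0.0579]
ee_rot: [3.14, 0.001, 1.813]
wrist_force: [-0.6, -0.4, 0.3]
width: 0.0204
finger_force: 0.0
```

```bash
python3 -c "
from h import *
to((.5062,.0223,.004)); snap('wrist','w4.png')"
```

```text
t 6.175 pos [0.5085 0.0166 0.0579] yaw 103.85 F [-0.6 -0.4  0.3] w 0.020379394487643605
(0.5062, 0.0223, 0.004) shift [ 0.0061 -0.001   0.0539]
```

View pics/w4.png

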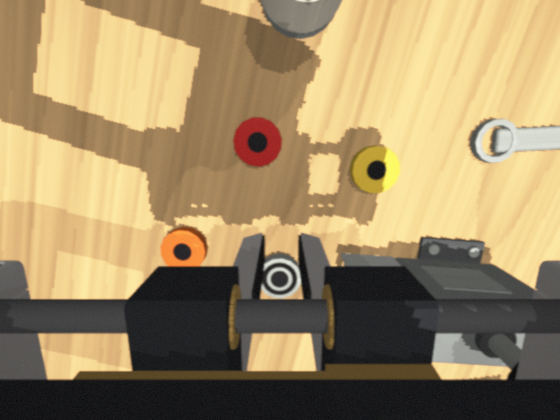

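The bearing at (279,278) is centred between the fingers. The red, yellow and orange rings are clear of them.

Emit:
carry_out([
  [[0.004, -0.001, 0.03], 0, 0.57],
  [[0.004, -0.001, 0.045], 0, 0.57],
  [[0.004, -0.001, 0.053], 0, 0.57],
  [[0.004, -0.001, 0.053], 0, 0.57],
])

```text
time: 6.72
tool_pos: [0.5056, 0.0207, 0.0037]
ee_rot: [3.141, 0.0, 1.813]
wrist_force: [-0.3, -0.3, 0.3]
width: 0.02
finger_force: 0.0
```

```bash
python3 -c "
from h import *
to((.5594,-.1996,.005))"
```

```text
t 6.725 pos [0.5056 0.0207 0.0037] yaw 103.88 F [-0.3 -0.3  0.3] w 0.01998786245857311
(0.5594, -0.1996, 0.005) shift [-0.2268 -0.0006 -0.0012]
```

Emit:
carry_out([
  [[-0.01, 0, -0.001], 0, 0.57],
  [[-0.018, 0, -0.001], 0, 0.57],
  [[-0.024, 0, -0.001], 0, 0.57],
  [[-0.032, 0, -0.001], 0, 0.57],
  [[-0.042, 0, -0.001], 0, 0.57],
  [[-0.054, 0, -0.001], 0, 0.57],
  [[-0.066, 0, -0.001], 0, 0.57],
  [[-0.078, 0, -0.001], 0, 0.57],
  [[-0.09, 0, -0.001], 0, 0.57],
  [[-0.1, 0, -0.001], 0, 0.57],
])

```text
time: 7.98
tool_pos: [0.5295, -0.0772, 0.0045]
ee_rot: [3.142, -0.0, 1.813]
wrist_force: [-0.2, 0.6, 0.9]
width: 0.0204
finger_force: 0.4
```

```bash
python3 -c "
from h import *
to((.5594,-.1996,.005)); snap('wrist','w5.png')"
```

```text
t 7.975 pos [ 0.5295 -0.0772  0.0045] yaw 103.86 F [-0.2  0.6  0.9] w 0.020428729912121926
(0.5594, -0.1996, 0.005) shift [-0.126  -0.0003 -0.0005]
```

View pics/w5.png

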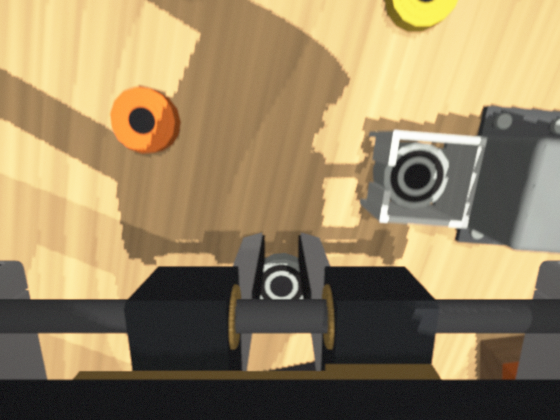

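The bearing (280,285) is being carried along in the notch between the fingertips. I'm continuing the push.

Emit:
carry_out([
  [[-0.012, 0, 0], 0, 0.57],
  [[-0.025, 0, 0], 0, 0.57],
  [[-0.04, 0, 0], 0, 0.57],
  [[-0.055, 0, 0], 0, 0.57],
  [[-0.07, 0, 0], 0, 0.57],
  [[-0.085, 0, 0], 0, 0.57],
  [[-0.098, 0, 0], 0, 0.57],
  [[-0.108, 0, 0], 0, 0.57],
  [[-0.116, 0, 0], 0, 0.57],
  [[-0.122, 0, 0], 0, 0.57],
])

```text
time: 9.28
tool_pos: [0.5587, -0.1951, 0.0046]
ee_rot: [3.142, -0.0, 1.813]
wrist_force: [-0.2, 1.5, -1.0]
width: 0.0199
finger_force: 0.2
```

Emit:
carry_out([
  [[0, 0, 0], 0, 0.57],
  [[0.01, 0, 0], 0, 0.57],
  [[0.03, 0, 0], 0, 0.57],
  [[0.05, 0, -0.03], 0, 0.57],
  [[0.07, 0, -0.08], 0, 0.57],
  [[0.1, 0, -0.14], 0, 0.57],
  [[0.15, 0, -0.18], 0, 0.57],
  [[0.2, 0, -0.2], 0, 0.57],
  [[0.26, 0, -0.2], 0, 0.57],
  [[0.32, 0, -0.2], 0, 0.57],
])

```text
time: 10.52
tool_pos: [0.4802, 0.1187, 0.2052]
ee_rot: [3.14, -0.0, 1.814]
wrist_force: [0.0, 0.2, -0.0]
width: 0.0202
finger_force: 0.0
```

```bash
python3 -c "
from h import *
to(); s=snap('top','top6.png'); g=s['image'][:,:,::-1][130:300,180:480]; cv2.imwrite('pics/c6.png',cv2.resize(g,None,fx=2.5,fy=2.5,interpolation=2))"
```

```text
t 10.525 pos [0.4802 0.1187 0.2052] yaw 103.93 F [ 0.   0.2 -0. ] w 0.02017580998135822
```

View pics/c6.png

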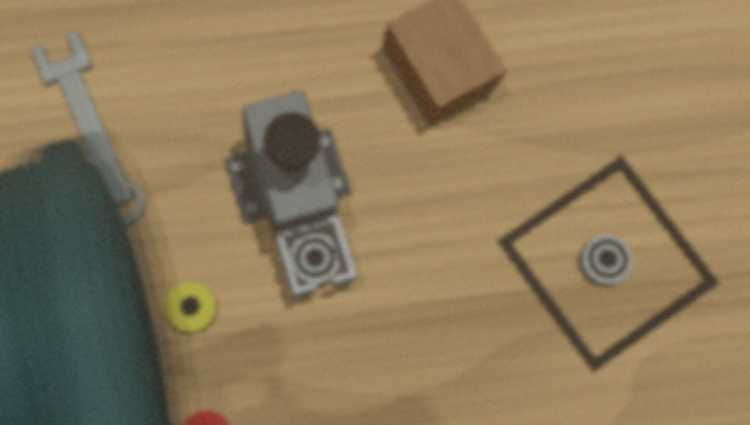

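The crop shows the bearing at (606,260), centred in the taped square. The plunger is up, and the other bearings, the carton and the wrench are where they were.

```bash
python3 -c "
from bench import robot
print(robot.close_job())"
```

```text
the job is handed in; nothing more can be done
None
```

I pressed the plunger to its stop once and let it come back up. One bearing came out, I pushed it along the worktop to the middle of the taped square, and I handed the job in at about 10.5 s.

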